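# Find the thread hand of a clamped bottle's wing cap and hold the cap lifted off

## Robot

A 7-joint arm with a two-finger parallel gripper is mounted at the origin on the work surface. World frame = base frame: x ahead of the robot, y to its left, z up, the work surface at z = 0. Lengths are in mm, angles in rad, forces in N, time in s.
With the tool pointing down it reaches from about 350 to 900 mm from the base axis. Payload 7.2 kg.
Tool frame: the origin (TCP) lies where the fingers leave the gripper's body, on its centre line; the fingertips stand 80 mm ahead of it and the grasp point (between the pads) lies 61 mm ahead of it; z points along the fingers, y is the line along which they close (so a half turn about z gives the same grasp; the last joint's range is limited). The gripper opens to 88 mm and grips with 3 to 60 N. Pads are 20 mm wide; open, the fingers measure 115 mm over their backs; the gripper's body (75 mm by 178 mm) begins 61 mm behind the grasp point.
Start: joints at [-1.237, 0.411, -0.013, 1.596, 0.006, 1.134, -0.082], TCP at [244.431, 575.221, 302.653] pointing down, gripper open.
Joint ranges: [-2.95, 2.95], [-0.29, 1.99], [-1.47, 1.44], [0.14, 2.54], [-1.03, 4.17], [0.13, 1.85], [-2.86, 2.86]. Speed limits (rad/s): [2.39, 2.39, 3.01, 3.01, 3.14, 3.14, 3.14].

## Interface

Orientations are given as a rotation vector (axis times angle).
In Python, from rig import bot gives the robot as it stands. Calls block until the motion is done:
- bot.move_pose(position, orientation): joint-space move of the TCP to a pose.
- bot.move_l(position, rate=150, orientation=None, contact_N=None): straight line of the TCP; orientation=None keeps the orientation; rate is the mean speed in mm/s. With contact_N (N) it stops when the force on the tool has changed by that much, and returns True; else False.
- bot.set_joints(angles): joint-space move.
- bot.gripper_to(opening): finger opening in mm; the grip force is fixed at half the most; returns when the fingers have stopped.
- bot.pause(seconds).
- bot.inverse_kinematics(position, orientation): joint angles nearest the present ones, or None.
- bot.sense(): the state.
- bot.capture(name): name is "scene" or "top" or "wrist"; returns the picture (480x640x3 uint8, red, green, blue); there is no depth.
- bot.camera_model(name): a dict with "fx", "fy", "cx", "cy" (pixels), "k1" (the pictures are not rectified: a ray, as slopes to the right and down, at radius r is drawn at 1 + k1 r^2 times it, then the intrinsics apply), "T" (4x4, takes a point from camera to world coordinates). Camera axes: x right, y down, z forward; pixel columns grow to the right and rows downward; lengths in mm; the calibration is good to about 2 mm. A picture is of the moment at which its call begins: read the wrist's pose just before it. camera_model takes no time and is no camera call; for the wrist camera it gives the pose at the moment of the call.
A pose or a line that the arm cannot do raises bot.MotionError and nothing moves.
- bot.finish_job(): hands the job in; it is judged then, once.
The state is a dict: "time": time; "joint_pos": joint angles; "joint_velocities": joint speeds; "tau": joint torques, N m; "tcp_pos": TCP position; "ee_rot": TCP orientation; "ft_force": force on the tool from outside, world axes, zero at the start; "wrist_torque": the same for the moment, N m; "grip_width": finger opening in mm; "gripper_force": force on a finger pad.
Only numpy, scipy, OpenCV 4.12 (cv2) and the standard library are available. Lean on these libraries where they do the work, as an engineer would, in place of code of your own. Each camera call takes 0.05 s, during which the arm holds its last target. There are 200 camera calls.

## Task

Take the white wing cap off the bottle that stands in the square steel tray; nothing shows whether its thread is right- or left-handed, so try turning it both ways until you find the way that loosens it, turn it free, and lift it straight up off the neck. Finish while still holding the cap in the gripper, upright and still, well clear (about a hand's width) above its own bottle. Leave the other bottle closed and everything else where it stands.

Things in the scene. Friction and masses are not known exactly. Their poses are not given: they have to be found in the camera images.
- tray_mid (a point): the middle of the inner floor (3 mm above the table) of the fixed square steel tray, 190 x 190 mm, rim 18 mm high. The bottle whose mouth is within 50 mm horizontally of this point is the one to open; the other stands on a flat white board. Which bottle it is, and on which side the tray stands, changes.
- bottle_p_mouth (a point): Bottle P: the centre of the top of the neck, 170 mm above the table (z up), of one of two identical clear glass bottles: 72 mm wide, 30 mm steel neck with lugs, fixed in a dark round clamp foot 108 mm across. One bottle of the two has a right-hand thread, the other left-hand; nothing shows which and it changes from place to place.
- bottle_q_mouth (a point): Bottle Q: as P, on the second bottle. Both caps: tightening stops hard after 3 to 17 degrees; loosening runs free, and 50 to 95 degrees from the start (75 is best) the cap lifts straight off; before that it lifts 2 mm at most. It does not rise while turning. A weak grip slips at the stop.
- cap_p_bar (a point): Cap P: the centre of the upright grip bar on the loose white wing cap (80 g) of bottle_p: 44 mm long (this point's x), 14 thick (y), 36 tall (z up). It stands on the closed top of a round skirt 59 mm wide and 28 tall, so fingertips must stay less than 18 mm below this point. At the start its x is within 6 degrees of the x of bottle_p_mouth, and this point is 22 mm above that point. 
- cap_q_bar (a point): Cap Q: the centre of the upright grip bar on the loose white wing cap (80 g) of bottle_q: 44 mm long (this point's x), 14 thick (y), 36 tall (z up). It stands on the closed top of a round skirt 59 mm wide and 28 tall, so fingertips must stay less than 18 mm below this point. At the start its x is within 6 degrees of the x of bottle_q_mouth, and this point is 22 mm above that point. 
- vial_a_mid (a point): half-way up a loose amber vial, 22 mm in diameter, 41 mm tall, standing in a corner of the tray; leave alone
- vial_b_mid (a point): half-way up a second such vial, standing in another corner of the tray; leave alone
- stopper_center (a point): centre of a loose rubber stopper, 24 mm in diameter, 16 mm tall, on the white board; leave alone
- dish_mid (a point): half-way up a loose steel bowl, 110 mm across, 45 mm tall; leave alone
- tape_mid (a point): centre of a loose roll of paper tape, 64 mm across, 25 mm tall; leave alone
- carton_mid (a point): centre of a loose carton, 60 x 110 x 45 mm; leave alone
- jar_mid (a point): half-way up a loose white jar, 56 mm in diameter, 85 mm tall; leave alone
Not all that is in view belongs to the job. What is shaped like the part that bears cap_p_bar but brown or turquoise is not meant.

How it is judged (in metres and radians):
On the way:
1. the cap of the bottle in the tray has been turned at least 34 degrees out of its closed position while still down on its neck (((horizontal distance between bottle_p_mouth and tray_mid below 0.05 m and angle between the x axis of cap_p_bar and the x axis of bottle_p_mouth, either way round above 0.6 rad and z of cap_p_bar in the frame of bottle_p_mouth below 0.03 m) or (horizontal distance between bottle_q_mouth and tray_mid below 0.05 m and angle between the x axis of cap_q_bar and the x axis of bottle_q_mouth, either way round above 0.6 rad and z of cap_q_bar in the frame of bottle_q_mouth below 0.03 m))), for 0.1 s.
At the end, for the whole second after the job is handed in: The tray bottle's cap is in the fingers, 50 mm or more above its closed height, within 80 mm sideways of its mouth, upright within 17 degrees, under 30 mm/s, touching no bottle; the other cap is in place (within 10 mm, turned under 23 degrees) (((horizontal distance between bottle_p_mouth and tray_mid below 0.05 m and z of cap_p_bar in the frame of bottle_p_mouth above 0.072 m and horizontal distance between cap_p_bar and bottle_p_mouth below 0.08 m and angle between cap_p_bar's own z axis and vertical below 0.3 rad and contact force between the fingers and cap_p above 1 N and contact force between cap_p and bottle_p below 0.05 N and contact force between cap_p and bottle_q below 0.05 N and linear speed of cap_p below 0.03 m/s and distance of cap_q_bar from where it was at the start of the episode below 0.01 m and angle between the x axis of cap_q_bar and the x axis of bottle_q_mouth, either way round below 0.4 rad) or (horizontal distance between bottle_q_mouth and tray_mid below 0.05 m and z of cap_q_bar in the frame of bottle_q_mouth above 0.072 m and horizontal distance between cap_q_bar and bottle_q_mouth below 0.08 m and angle between cap_q_bar's own z axis and vertical below 0.3 rad and contact force between the fingers and cap_q above 1 N and contact force between cap_q and bottle_q below 0.05 N and contact force between cap_q and bottle_p below 0.05 N and linear speed of cap_q below 0.03 m/s and distance of cap_p_bar from where it was at the start of the episode below 0.01 m and angle between the x axis of cap_p_bar and the x axis of bottle_p_mouth, either way round below 0.4 rad))); the arm keeps its last pose, push and grip.
It fails at once if the other bottle's cap is shifted more than 15 mm or turned open (over 28 degrees) ((horizontal distance between bottle_p_mouth and tray_mid below 0.05 m and (distance of cap_q_bar from where it was at the start of the episode above 0.015 m or angle between the x axis of cap_q_bar and the x axis of bottle_q_mouth, either way round above 0.5 rad)) or (horizontal distance between bottle_q_mouth and tray_mid below 0.05 m and (distance of cap_p_bar from where it was at the start of the episode above 0.015 m or angle between the x axis of cap_p_bar and the x axis of bottle_p_mouth, either way round above 0.5 rad))).
It fails at once if a bystander is moved more than 30 mm (distance of any of vial_a_mid, vial_b_mid, stopper_center, dish_mid, tape_mid, carton_mid, jar_mid from where it was at the start of the episode above 0.03 m).
It also fails if it takes over 45 s, if anything falls off the work surface, if the arm or the gripper's body presses on something with over 40 N, if the wrist force passes 120 N, or if a joint passes its speed limit or range.

## Working session

There is one attempt and no reset: what is moved stays moved. The work goes in short steps, each a Python script; the robot and the scene stay as the last script left them, time stands still between calls to the robot, and variables do not carry over. Pictures are saved under pics/ and viewed, at most 10 in all, crops included, and the job is handed in when it is done.

```bash
mkdir -p pics; ls; python3 - <<'E'
from rig import bot
import cv2
for n in("scene","top"):
    im=bot.capture(n); cv2.imwrite(f"pics/{n}0.png",im[:,:,::-1])
    m=bot.camera_model(n); print(n,{k:(v if k!='T' else v.__array__().round(3).tolist() if hasattr(v,'__array__') else v) for k,v in m.items()})
s=bot.sense();print(s)
E
```

```text
pics
scene {'fx': 456.7326152036235, 'fy': 456.7326152036235, 'cx': 320.6861329767594, 'cy': 241.152344303607, 'k1': -0.03135209740950123, 'T': [[-0.691, 0.454, -0.562, 1127.846], [0.722, 0.441, -0.533, 604.455], [0.006, -0.775, -0.632, 755.513], [0.0, 0.0, 0.0, 1.0]]}
top {'fx': 479.362665759012, 'fy': 479.362665759012, 'cx': 322.4097492392124, 'cy': 236.13608239831714, 'k1': -0.07215646636222567, 'T': [[-0.086, -0.973, 0.213, 329.584], [-0.996, 0.085, -0.017, 78.383], [-0.001, -0.214, -0.977, 1276.107], [0.0, 0.0, 0.0, 1.0]]}
{'time': 0.1, 'joint_pos': array([-1.23719132,  0.41182612, -0.01271913,  1.596938  ,  0.00558864,
        1.13430302, -0.08219465]), 'joint_velocities': array([-4.14918770e-04, -7.80181357e-04,  2.06140978e-04, -1.52951818e-03,
       -1.02243964e-03, -3.60124676e-04,  2.95138234e-05]), 'tau': array([ 3.43854023e-03, -5.89100254e+01,  6.44171052e-01, -2.91709828e+01,
       -5.38293610e-02,  1.45224007e-02,  5.69238318e-05]), 'tcp_pos': array([244.31583113, 574.90663874, 301.8983292 ]), 'ee_rot': array([-6.26828606e-01, -3.07821837e+00,  2.23837083e-03]), 'ft_force': array([-0.23504112, -0.50990014,  0.21423281]), 'wrist_torque': array([-0.01553422, -0.04648643, -0.04271783]), 'gripper_force': 0.0, 'grip_width': 87.62159955412297}
```

View pics/scene0.png

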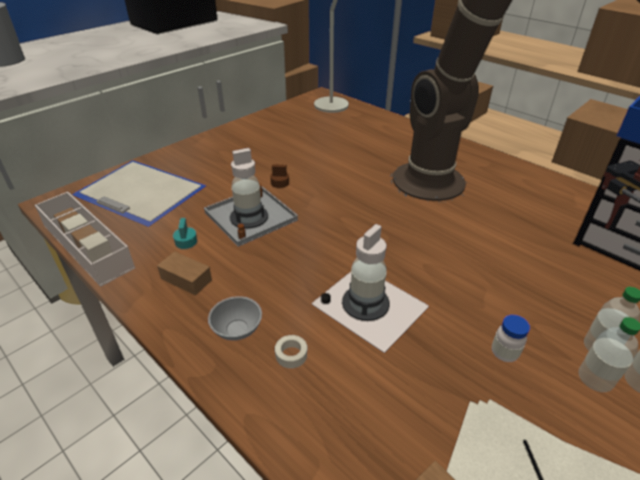

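View pics/top0.png

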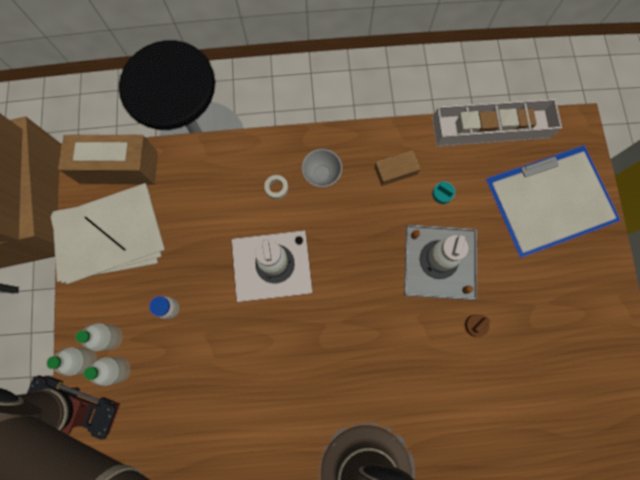

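The scene picture shows the tray at (250,212), with a white-capped bottle whose bar is at (243,157). The board bottle's bar is at (373,238). In the top picture the tray is at (441,262) with its cap at (456,246), and the other cap is at (267,250). The brown cap at top (477,325) and the turquoise one at top (444,192) are decoys because of their colour. The tray bottle's white cap is the one meant. I'll confirm that in an enlarged crop and triangulate.

```bash
cat > h.py <<'E'
import numpy as np, cv2
from rig import bot
def ray(m,u,v):
    K=np.array([[m['fx'],0,m['cx']],[0,m['fy'],m['cy']],[0,0,1]])
    p=cv2.undistortPoints(np.array([[[u,v]]],float),K,np.array([m['k1'],0,0,0]))[0,0]
    T=np.array(m['T']); d=T[:3,:3]@np.array([p[0],p[1],1]); return T[:3,3],d/np.linalg.norm(d)
def plane(m,u,v,z):
    o,d=ray(m,u,v); return o+d*(z-o[2])/d[2]
def tri(rays):
    A=sum(np.eye(3)-np.outer(d,d) for o,d in rays); b=sum((np.eye(3)-np.outer(d,d))@o for o,d in rays)
    p=np.linalg.solve(A,b); return p,[np.linalg.norm(np.cross(p-o,d)) for o,d in rays]
E
python3 - <<'E'
from h import *
s=cv2.imread('pics/scene0.png');t=cv2.imread('pics/top0.png')
a=cv2.resize(s[140:240,200:300],(400,400),interpolation=cv2.INTER_CUBIC)
b=cv2.resize(t[212:312,391:491],(400,400),interpolation=cv2.INTER_CUBIC)
cv2.imwrite('pics/crop1.png',np.hstack([a,b]))
ms,mt=bot.camera_model('scene'),bot.camera_model('top')
print(tri([ray(ms,242,157),ray(mt,457,245)]))
g=cv2.cvtColor(t,cv2.COLOR_BGR2HSV)
# tray corners on table plane
for c in [(406,226),(477,227),(475,298),(405,295)]: print(plane(mt,*c,18).round())
E
```

```text
(array([ 518.60237878, -250.98608383,  187.95883124]), [np.float64(0.31372585292655153), np.float64(0.31372585292668276)])
[ 612. -172.   18.]
[ 593. -365.   18.]
[ 403. -330.   18.]
[ 428. -146.   18.]
```

View pics/crop1.png

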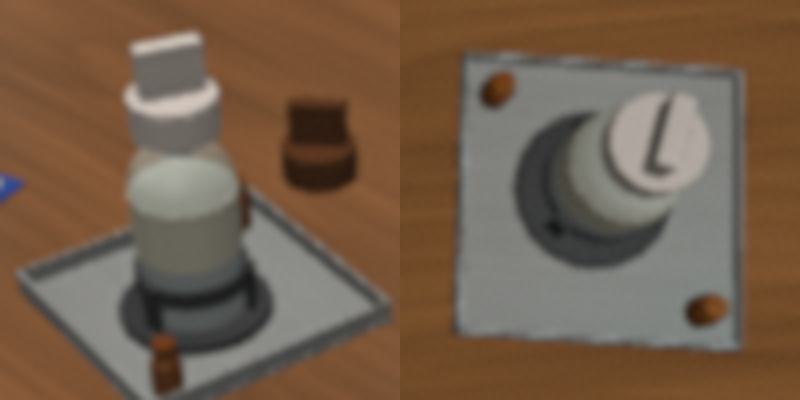

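The crop shows the tray bottle's white wing cap, with two amber vials in the tray corners. Its bar runs roughly along world x, and the brown cap beside it is a decoy. The bar centre triangulates to about (519,-251,188), against an expected z of 192, so it fits. Next I'll move above it and look with the wrist camera.

```bash
cat >> h.py <<'E'
from scipy.spatial.transform import Rotation as R
def down(yaw): # tool z down, tool x at world yaw
    c,s=np.cos(yaw),np.sin(yaw)
    return R.from_matrix(np.array([[c,s,0],[s,-c,0],[0,0,-1.]])).as_rotvec()
E
python3 - <<'E'
from h import *
ms,mt=bot.camera_model('scene'),bot.camera_model('top')
a,b=plane(ms,232.5,150.5,210),plane(ms,250.5,148.8,210); print('bar ends scene',a,b)
a2,b2=plane(mt,463.5,236,210),plane(mt,458,253.5,210); print('top',a2,b2)
d=a2-b2; psi=np.arctan2(d[1],d[0]); print(np.degrees(psi), np.degrees(np.arctan2(*(b-a)[[1,0]])))
s=bot.sense(); print(R.from_rotvec(s['ee_rot']).as_matrix().round(2).tolist())
for k in (0,np.pi):
    for dz in (-100,-75,0,75,100):
        for z in (253,340): 
            q=bot.inverse_kinematics([519,-251,z],down(psi+k+np.radians(dz))); print(k,dz,z,None if q is None else np.round(q,2))
E
```

```text
bar ends scene [ 537.81166189 -260.62328853  210.        ] [ 500.78489917 -235.31642912  210.        ]
top [ 534.50707159 -262.63047546  210.        ] [ 495.28104496 -243.97975231  210.        ]
-25.429595533979704 145.64837739887292
[[-0.92, 0.39, -0.0], [0.39, 0.92, -0.0], [-0.0, -0.0, -1.0]]
0 -100 253 [ 1.19  0.7  -1.24  1.72  0.7   1.24  2.3 ]
0 -100 340 [ 1.2   0.59 -1.23  1.62  0.56  1.35  2.41]
0 -75 253 [-0.45  0.69  1.26  1.82 -0.72  1.18 -2.28]
0 -75 340 [-0.48  0.55  1.26  1.72 -0.55  1.28 -2.42]
0 0 253 [-0.36  0.56  1.04  1.82 -0.55  1.08 -1.13]
0 0 340 [-0.38  0.44  1.05  1.71 -0.4   1.22 -1.25]
0 75 253 [-0.35  0.55  1.03  1.82 -0.53  1.08  0.17]
0 75 340 [-0.38  0.44  1.04  1.71 -0.4   1.22  0.05]
0 100 253 [-0.35  0.55  1.02  1.82 -0.53  1.08  0.6 ]
0 100 340 [-0.37  0.43  1.02  1.71 -0.39  1.22  0.48]
3.141592653589793 -100 253 [-0.35  0.55  1.02  1.82 -0.53  1.08  0.26]
3.141592653589793 -100 340 [-0.38  0.44  1.03  1.71 -0.4   1.22  0.14]
3.141592653589793 -75 253 [-0.35  0.55  1.02  1.82 -0.53  1.08  0.69]
3.141592653589793 -75 340 [-0.37  0.43  1.02  1.71 -0.39  1.22  0.57]
3.141592653589793 0 253 [-0.25  0.48  0.85  1.81 -0.42  1.03  1.89]
3.141592653589793 0 340 [-0.34  0.41  0.96  1.71 -0.36  1.21  1.85]
3.141592653589793 75 253 [ 1.09  0.59 -1.03  1.73  0.55  1.15  2.33]
3.141592653589793 75 340 [ 1.2   0.59 -1.23  1.62  0.56  1.35  2.32]
3.141592653589793 100 253 [-0.45  0.69  1.26  1.82 -0.72  1.18 -2.36]
3.141592653589793 100 340 [-0.48  0.55  1.26  1.72 -0.55  1.28 -2.5 ]
```

```bash
python3 - <<'E'
from h import *
s=bot.sense(); p=np.array(s['tcp_pos']); bot.move_l(p+[0,0,80],rate=150)
q=np.array(bot.sense()['joint_pos']); q[0]=0.43; q[6]=-1.5; bot.set_joints(q)
bot.move_pose([519,-251,350],down(np.radians(-29)))
s=bot.sense(); print(s['time'],s['joint_pos'].round(2),s['tcp_pos'])
mw=bot.camera_model('wrist'); cv2.imwrite('pics/w1.png',bot.capture('wrist')[:,:,::-1])
print({k:np.round(v,3).tolist() for k,v in mw.items()}); np.save('w1.npy',mw,allow_pickle=True)
bot.move_l([544,-211,350])
mw=bot.camera_model('wrist'); cv2.imwrite('pics/w2.png',bot.capture('wrist')[:,:,::-1]); np.save('w2.npy',mw,allow_pickle=True)
print(bot.sense()['time'],{k:np.round(v,3).tolist() for k,v in mw.items()})
a,b=cv2.imread('pics/w1.png'),cv2.imread('pics/w2.png')
cv2.imwrite('pics/w12.png',cv2.resize(np.hstack([a,b]),(800,300),interpolation=cv2.INTER_AREA))
E
```

```text
4.375 [ 0.37  0.29 -0.    1.66  0.    1.2  -1.71] [ 518.9980478  -249.4757544   349.94689707]
{'fx': 354.207, 'fy': 354.207, 'cx': 325.082, 'cy': 237.107, 'k1': -0.046, 'T': [[-0.482, -0.839, -0.251, 587.567], [-0.876, 0.461, 0.139, -287.586], [-0.0, 0.287, -0.958, 430.944], [0.0, 0.0, 0.0, 1.0]]}
4.9417 {'fx': 354.207, 'fy': 354.207, 'cx': 325.082, 'cy': 237.107, 'k1': -0.046, 'T': [[-0.484, -0.838, -0.251, 612.621], [-0.875, 0.464, 0.138, -249.907], [0.0, 0.287, -0.958, 431.091], [0.0, 0.0, 0.0, 1.0]]}
```

View pics/w12.png

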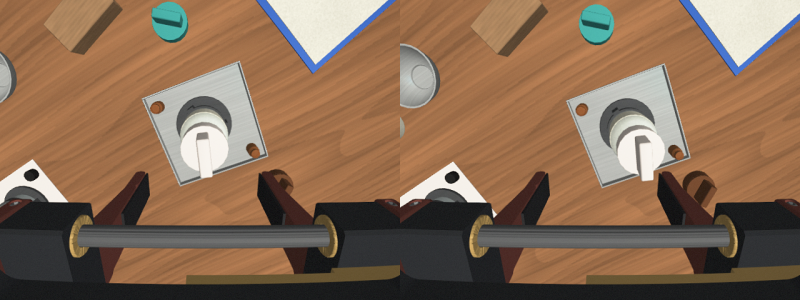

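Both wrist views show the tray bottle's cap, at full-resolution pixels around (328,250) and (386,250) in each 640-wide view. I'll enlarge them to get the corners of the bar top.

```bash
python3 - <<'E'
from h import *
a,b=cv2.imread('pics/w1.png'),cv2.imread('pics/w2.png')
f=lambda i,x,y:cv2.resize(i[y:y+100,x:x+100],(400,400),interpolation=cv2.INTER_CUBIC)
cv2.imwrite('pics/w12c.png',np.hstack([f(a,280,195),f(b,335,200)]))
E
```

```text
(no output)
```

View pics/w12c.png

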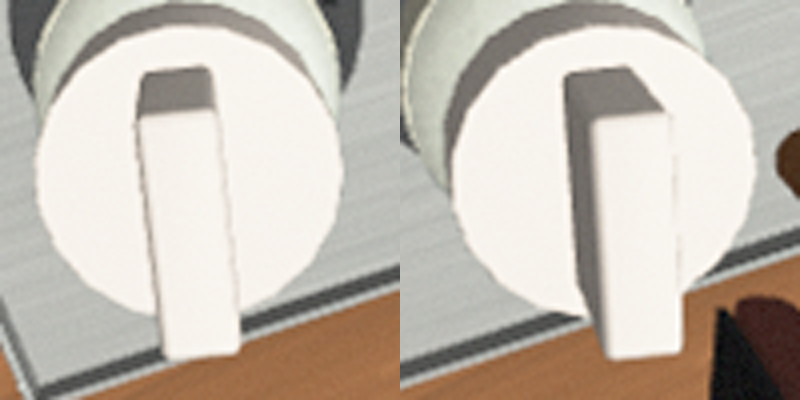

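The bar-top corners are clear in both crops. Left crop: (138,115), (217,110), (240,352), (163,358). Right crop: (198,120), (270,113), (283,352), (206,357). Triangulating them now.

```bash
python3 - <<'E'
from h import *
m1,m2=np.load('w1.npy',allow_pickle=True).item(),np.load('w2.npy',allow_pickle=True).item()
A=np.array([(138,115),(217,110),(240,352),(163,358)])/4+[280,195]
B=np.array([(198,120),(270,113),(283,352),(206,357)])/4+[335,200]
P=[tri([ray(m1,*a),ray(m2,*b)]) for a,b in zip(A,B)]
for p in P: print(p[0].round(1),np.round(p[1][0],1))
Q=np.array([plane(m1,*a,210) for a in A]);Q2=np.array([plane(m2,*b,210) for b in B])
for q in (np.array([p[0] for p in P]),Q,Q2):
    d=(q[2]+q[3]-q[0]-q[1])/2; print('centre',q.mean(0).round(1),'len',np.linalg.norm(d[:2]).round(1),'wid',np.linalg.norm((q[1]-q[0])[:2]).round(1),'yaw',np.degrees(np.arctan2(d[1],d[0])).round(1))
print(bot.sense()['ft_force'])
E
```

```text
[ 540.9 -254.1  211.4] 0.2
[ 534.3 -265.   206. ] 0.0
[ 495.8 -248.6  209.1] 0.0
[ 501.1 -236.5  208.6] 0.1
centre [ 518.  -251.1  208.8] len 42.7 wid 12.8 yaw 156.6
centre [ 518.4 -251.3  210. ] len 42.6 wid 12.7 yaw 156.6
centre [ 518.5 -251.   210. ] len 42.4 wid 11.7 yaw 156.7
[-0.65213362 -0.65223067  0.89515092]
```

The bar top is at z≈209 (210 expected), centred at (518.3,-251.1), with yaw -23.4° and a size of 43 x 13 mm, so the sizes fit. I'll grasp with the fingertips at z≈178, above the skirt at 174.

```bash
python3 - <<'E'
from h import *
o=down(np.radians(-23.4))
bot.move_l([518.3,-251.1,320],orientation=o)
hit=bot.move_l([518.3,-251.1,258],rate=80,contact_N=8)
print('hit',hit); bot.gripper_to(5); bot.pause(.2)
s=bot.sense(); print(s['time'],s['tcp_pos'],s['joint_pos'].round(3),s['grip_width'],s['gripper_force'],s['ft_force'])
q0=np.array(s['joint_pos']); t0=s['wrist_torque'][2]; np.save('q0.npy',q0)
for a in range(4,29,4):
    q=q0.copy(); q[6]+=np.radians(a); bot.set_joints(q); s=bot.sense()
    print(a,np.degrees(s['joint_pos'][6]-q0[6]).round(1),(s['wrist_torque'][2]-t0).round(3),s['grip_width'].round(2))
    if abs(s['wrist_torque'][2]-t0)>0.4: print('stop'); break
print(s['time'])
E
```

```text
hit False
7.7167 [ 518.34878782 -251.05882299  258.02747605] [ 0.385  0.371 -0.023  1.77   0.01   1.001 -1.621] 13.838731599942902 29.998747408390045 [-0.65496891  0.40756569 -0.37121739]Traceback (most recent call last):
  File "<stdin>", line 10, in <module>
AttributeError: 'float' object has no attribute 'round'
```

```bash
python3 - <<'E'
from h import *
q0=np.load('q0.npy'); t0=bot.sense()['wrist_torque'][2]
for a in range(4,29,4):
    q=q0.copy(); q[6]+=np.radians(a); bot.set_joints(q); s=bot.sense()
    print(a,np.round([np.degrees(s['joint_pos'][6]-q0[6]),s['wrist_torque'][2]-t0,s['grip_width'],*s['ft_force']],3))
    if abs(s['wrist_torque'][2]-t0)>0.4: print('stop'); break
print(s['time'],t0)
E
```

```text
4 [ 3.9500e+00 -1.3000e-02  1.3819e+01  2.7200e-01  5.2200e-01 -5.0600e-01]
8 [ 7.8870e+00  2.6000e-02  1.3836e+01 -3.0200e-01 -2.0000e-03 -4.5700e-01]
12 [11.828 -0.024 13.772 -0.688 -0.603 -0.773]
16 [ 1.5803e+01 -2.0000e-03  1.3756e+01  4.5500e-01  7.6000e-02 -4.7900e-01]
20 [ 1.9792e+01  1.7000e-02  1.3995e+01  4.8200e-01  8.4000e-02 -1.2970e+00]
24 [ 2.3791e+01 -1.4000e-02  1.3835e+01 -4.5900e-01 -3.2600e-01 -5.8200e-01]
28 [ 2.7790e+01 -1.9000e-02  1.3497e+01 -4.8700e-01 -5.1000e-02 -7.5900e-01]
9.7167 0.0005270802232169114
```

There's no stop at 28°, which is past the 17° maximum, so this is the loosening direction. I'll turn to 75° and lift gently.

```bash
python3 - <<'E'
from h import *
q0=np.load('q0.npy')
for a in (50,75):
    q=q0.copy(); q[6]+=np.radians(a); bot.set_joints(q); s=bot.sense()
    print(a,np.round([np.degrees(s['joint_pos'][6]-q0[6]),s['wrist_torque'][2],s['grip_width'],*s['ft_force']],3))
bot.pause(.3)
p=np.array(bot.sense()['tcp_pos'])
h=bot.move_l(p+[0,0,8],rate=20,contact_N=6); print('blocked',h,bot.sense()['tcp_pos'],bot.sense()['ft_force'])
if not h:
    h=bot.move_l(p+[0,0,95],rate=60,contact_N=10); bot.pause(.3)
    s=bot.sense(); print('blocked',h,s['tcp_pos'],s['ft_force'],s['grip_width'],s['gripper_force'],s['time'])
cv2.imwrite('pics/s2.png',bot.capture('scene')[:,:,::-1])
E
```

```text
50 [ 4.9676e+01 -7.0000e-03  1.3905e+01  4.0300e-01  1.0450e+00 -8.0500e-01]
75 [ 7.4660e+01  1.8000e-02  1.3835e+01 -6.9800e-01 -5.1900e-01 -9.3100e-01]
blocked False [ 518.38809737 -251.05236616  266.12740082] [ 0.21645211  0.08178326 -1.50983131]
blocked False [ 518.35928589 -251.02468     352.88616166] [ 0.21235362 -0.29373197 -1.1782716 ] 13.67603590203456 29.9986669421196 13.425
```

View pics/s2.png

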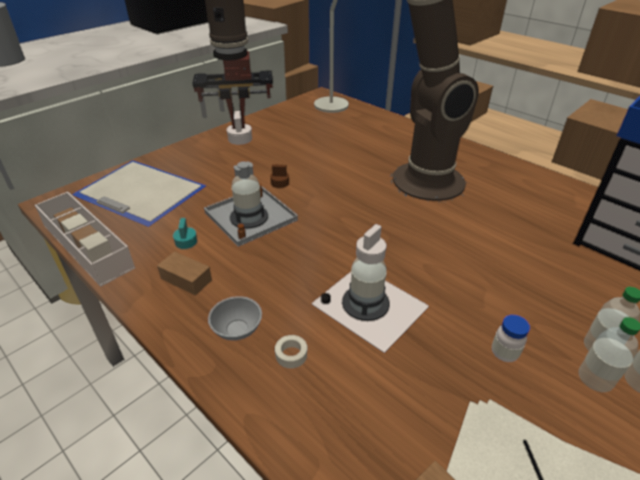

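The picture shows the cap in the fingers at (239,130), well above the open steel neck at (244,170). Everything else is where it was.

```bash
python3 -c "
from rig import bot
print(bot.finish_job())"
```

```text
the job is handed in; nothing more can be done
None
```

I unscrewed the tray bottle's cap in the first direction I tried (75°, no stop, so I never needed to turn it the other way). I lifted it straight up, and handed the job in with the gripper holding it about 95 mm above its closed height; the hand-in call returned no verdict.

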